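# Fetch the widger from behind the pots

### The arm

A 6-joint arm with a two-finger parallel gripper is mounted at the origin on the work surface. World frame = base frame: x ahead of the robot, y to its left, z up, the work surface at z = 0. Lengths are in m, angles in rad, forces in N, time in s.
With the tool pointing down it reaches from about 0.15 to 0.775 m from the base axis. Payload 6.1 kg.
Tool frame: the origin (TCP) lies on the centre line of the jaws, within the pads' length; the fingertips stand ctrl.tips_ahead ahead of it and the grasp point (between the pads) is the TCP (ctrl.tips_ahead is the distance from the TCP to the fingertips, in m); z points along the fingers, y is the line along which they close (so a half turn about z gives the same grasp; the last joint's range is limited). The gripper opens to 85 mm and grips with 20 to 120 N. Pads are 22 mm wide; open, the fingers measure 114 mm over their backs; the gripper's body (76 mm by 85 mm) begins 54 mm behind the grasp point. The pads swing forward as they close: fully open they stand 13 mm farther back than shut.
Start: joints at [1.223, 0.126, -0.04, 1.405, 0, 1.571], TCP at [0.179, 0.494, 0.25] pointing down, gripper open.
Joint ranges: [-2.72, 2.72], [-0.95, 1.95], [-1.27, 1.35], [-1.78, 2.02], [-1.46, 1.47], [-3.14, 3.14]. Speed limits (rad/s): [2.39, 2.39, 3.01, 3.14, 3.14, 3.14].

### API

Orientations are given as a unit quaternion [w, x, y, z].
In Python, from plant import ctrl gives the robot as it stands.
- The arm moves only by the shell command python3 -m handwheel 'ROWS' [FORCE]. ROWS is text: rows parted by semicolons, each of 5 numbers parted by spaces: the closure, from 0 (fully open) to 1 (shut), then the shift along the tool's x, y, z in cm, then the turn about the tool's z in degrees. In form: gripper dx dy dz spin; .... A call has 1 to 12 rows; each row shifts and turns the commanded pose from where the row before left it, along the tool's axes as they then stand; what a row does not reach is not made up. A row lasts 1/10 s, in which the tool goes at most 50 mm and 8.59 degrees, less where a joint would pass 70% of its speed; a pose out of reach is approached as far as the arm can. A call with a gripper value outside its range is refused whole. The fingers move at their own pace and stop on an object; FORCE is the grip in N (left out, the last holds). Time passes only in rows, so rows that do not move let the fingers close. It gives the time, the measured TCP pose, the force, the opening and the grip force at its end, in the units of the state.
- ctrl.observe(): the state, without advancing time (a new reading comes with each control period).
- ctrl.capture(name): name is "scene" or "top" or "wrist"; returns a dict with "color" (384x512x3 uint8, red, green, blue), "fx", "fy", "cx", "cy" (pixels), "dist" ([k1, k2, p1, p2, k3] as OpenCV has them; the pictures are not rectified), "view" (4x4, takes a point from world to camera coordinates); the wrist camera has in their place "hand_eye" (4x4, takes a point from camera to tool coordinates, whose origin is the TCP and whose axes are the flange's). Camera axes: x right, y up, looking along -z (the intrinsics and any distortion apply to the point x, -y, -z); pixel columns grow to the right and rows downward; lengths in m; the calibration is good to about 2 mm. A picture is of the moment at which its call begins: read the wrist's pose just before it. There is no depth.
- ctrl.finish_job(): hands the job in; it is judged then, once.
The state is a dict: "clock": time; "joint_positions": joint angles; "dq": joint speeds; "joint_efforts": joint torques, N m; "tcp_pos": TCP position; "tcp_rot": TCP orientation; "force": force on the tool from outside, world axes, zero at the start; "moment": the same for the moment, N m; "width": opening from 0.0 (shut) to 1.0 (fully open); "gripper_force": force on a finger pad.
Only numpy, scipy, OpenCV 4.12 (cv2) and the standard library are available. Lean on these libraries where they do the work, as an engineer would, in place of code of your own. Each camera call takes 0.05 s, during which the arm holds its last target. There are 200 camera calls.

### The job

I need the steel widger that lies on the slatted riser behind the green glazed pot, the lidded jar and the square tin. First stand all three of those on the plywood side board, then fetch the widger and lay it flat in the black seedling punnet, and only then put the pot, the jar and the tin back upright on the riser, each on the very spot where it stood at the start. Knock nothing over and leave the mallet and the small clay pot where they are.

Things in the scene. Friction and masses are not known exactly. Their poses are not given: they have to be found in the camera images.
- riser: Fixed low cedar riser of flat slats, 190 (own x) x 310 (own y) x 30 mm high, top level and flat. Origin: centre of its underside, 30 mm below the top. Own x points away from the robot (within 0.25 rad). The pot, jar and tin stand on it in a row along own y (own x about -45 mm), about 100 mm apart, in an order that changes; the widger lies beyond them.
- side_board: Fixed bare pale plywood board, 270 (own x) x 130 (own y) x 18 mm thick, on the bench to the left or right of the riser. Origin: centre of its underside, so its flat top is 18 mm above. It has room for the three things in a row along own x, for example 85 mm apart.
- punnet: Fixed black plastic seedling punnet: open, empty tray 200 (own x) x 150 (own y) x 50 mm high, walls and floor 4 mm thick, a thin rim lip reaching 8 mm outside. Origin: centre of its underside. Inside it is 192 x 142 mm, so the widger fits in lengthwise along own x. It lies beyond the riser as seen from the plywood board (one is left of the riser, the other right).
- widger: Loose stainless steel widger, a narrow flat tool 160 mm long (own x); its middle 110 mm is 18 mm wide (own y) and 9 mm thick, the two ends narrower and thinner. 60 g. Origin: centre of its underside, at its middle and centre of mass. At the start it lies on the riser, roughly along the riser's own y, about 15 to 20 mm behind the upright things.
- glazed_pot: Loose green glazed round pot, open at the top, 88 mm high: diameter 54 mm at the foot, 60 mm at 76 mm height, then a rim 66 mm across from 78 mm to the top. About 300 g. Origin: centre of its underside, own z up. Can be gripped across its body at 40 to 75 mm height.
- jar: Loose round amber glass jar with a black lid, 90 mm high: body 58 mm in diameter up to 74 mm, lid 61 mm in diameter above. About 300 g. Origin: centre of its underside, own z up.
- tin: Loose square galvanised metal tin with a steel lid, 90 mm high: body 56 x 56 mm up to 74 mm, lid 59 x 59 mm above; its faces look along own x and y, which start within about 0.12 rad of the riser's. About 220 g. Origin: centre of its underside, own z up.
- mallet: Loose wooden mallet lying on the bench between robot and riser: head 110 mm long (own y), 64 mm in diameter; handle 24 mm thick reaching 180 mm out along own -x. Origin: under the middle of the head, on the bench. To be left alone.
- clay_pot: Loose small empty terracotta pot, 60 mm high, rim 70 mm across, nearer the robot than the riser. Origin: centre of its underside. To be left alone.
Not all that is in view belongs to the job. Leave any purple look-alike of the jar alone.

How it is judged:
On the way, in this order (a step that is already met when the one before it is completed fails the run):
1. the pot, the jar and the tin all stand on the plywood side board (x of glazed_pot in the frame of side_board between -0.12 and 0.12 m and y of glazed_pot in the frame of side_board between -0.05 and 0.05 m and z of glazed_pot in the frame of side_board between 0.012 and 0.024 m and angle between each of glazed_pot, jar, tin's own z axis and vertical below 0.12 rad and linear speed of each of glazed_pot, jar, tin below 0.03 m/s and x of jar in the frame of side_board between -0.12 and 0.12 m and y of jar in the frame of side_board between -0.05 and 0.05 m and z of jar in the frame of side_board between 0.012 and 0.024 m and x of tin in the frame of side_board between -0.12 and 0.12 m and y of tin in the frame of side_board between -0.05 and 0.05 m and z of tin in the frame of side_board between 0.012 and 0.024 m), for 0.2 s.
2. with all three still on the side board, the widger lies flat in the punnet (all of step 1 and x of widger in the frame of punnet between -0.04 and 0.04 m and y of widger in the frame of punnet between -0.065 and 0.065 m and z of widger in the frame of punnet between -0.002 and 0.012 m and angle between widger's own z axis and vertical below 0.12 rad and linear speed of widger below 0.03 m/s), for 0.2 s.
At the end, for the whole second after the job is handed in: The widger lies flat and at rest in the punnet (within 40 mm of its middle lengthwise, 65 mm crosswise, on its floor); the pot, jar and tin stand upright and at rest on the riser, each within 15 mm of where it stood at the start; nothing is held (x of widger in the frame of punnet between -0.04 and 0.04 m and y of widger in the frame of punnet between -0.065 and 0.065 m and z of widger in the frame of punnet between -0.002 and 0.012 m and angle between widger's own z axis and vertical below 0.12 rad and linear speed of widger below 0.03 m/s and distance of each of glazed_pot, jar, tin from where it was at the start of the episode below 0.015 m and angle between each of glazed_pot, jar, tin's own z axis and vertical below 0.1 rad and linear speed of each of glazed_pot, jar, tin below 0.02 m/s); the robot touches nothing.
It fails at once if the glazed pot, the jar or the tin is tipped over (angle between any of glazed_pot, jar, tin's own z axis and vertical above 0.6 rad).
It fails at once if the mallet is moved more than 30 mm (distance of mallet from where it was at the start of the episode above 0.03 m).
It fails at once if the small clay pot is moved more than 30 mm (distance of clay_pot from where it was at the start of the episode above 0.03 m).
It also fails if it takes over 134 s, if anything falls off the work surface, if the arm or the gripper's body presses on something with over 40 N, if the wrist force passes 120 N, or if a joint passes its speed limit or range.

## Working session

There is one attempt and no reset: what is moved stays moved. The work goes in short steps, Python scripts to look and compute and a shell command to move; the robot and the scene stay as the last step left them, time stands still between calls to the robot, and variables do not carry over. Pictures are saved under pics/ and viewed, at most 14 in all, crops included, and the job is handed in when it is done.

```bash
ls; mkdir -p pics; python3 - <<'E'
from plant import ctrl
import cv2,pickle
s=ctrl.observe(); print(s, ctrl.tips_ahead)
for n in("scene","top"):
    c=ctrl.capture(n); cv2.imwrite(f"pics/{n}0.png",c["color"][:,:,::-1]); pickle.dump(c,open(f"{n}0.pkl","wb")); print(n,c["fx"],c["dist"],c["view"])
E
```

```text
pics
{'clock': 0.0, 'joint_positions': array([ 1.22297934e+00,  1.26400790e-01, -4.05825960e-02,  1.40542389e+00,
        1.95791570e-05,  1.57086486e+00]), 'dq': array([-2.14520744e-03,  9.43584691e-04,  9.98206361e-04,  8.50981157e-05,
        4.24242772e-04,  9.84992360e-05]), 'joint_efforts': array([ 1.40913118e-03, -4.35910714e+01,  3.52925313e+01,  1.74000120e-02,
        1.93197206e-04,  9.30674162e-06]), 'tcp_pos': array([0.17881136, 0.49321163, 0.24952919]), 'tcp_rot': array([-1.48988998e-04,  1.73066901e-01,  9.84909742e-01, -7.91638087e-04]), 'force': array([-0.00494779, -0.86829662, -0.98029845]), 'moment': array([-0.07513884,  0.01742544, -0.023276  ]), 'gripper_force': 0.0, 'width': 0.9995255640112124} 0.019
scene 460.83299589966197 [-0.07796521  0.          0.          0.          0.        ] [[ 0.20340667  0.97903343  0.01092097 -0.1022859 ]
 [-0.63109338  0.12257351  0.76596141  0.30496531]
 [ 0.7485632  -0.16269381  0.64279379 -1.73405596]
 [ 0.          0.          0.          1.        ]]
top 406.328618599257 [-0.03600269  0.          0.          0.          0.        ] [[-0.06610523 -0.99779917  0.00518763  0.03862888]
 [ 0.9778389  -0.06374605  0.19941796 -0.55217894]
 [-0.19864838  0.01825524  0.97990079 -0.86985109]
 [ 0.          0.          0.          1.        ]]
```

View pics/scene0.png

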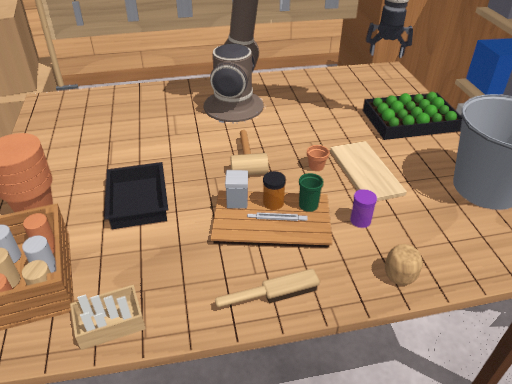

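View pics/top0.png

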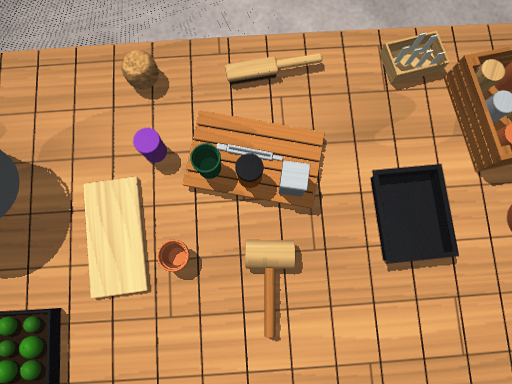

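```bash
cat > h.py <<'E'
import numpy as np,cv2,pickle
def ld(n): return pickle.load(open(n+".pkl","rb"))
def ray(c,uv):
    K=np.array([[c["fx"],0,c["cx"]],[0,c["fy"],c["cy"]],[0,0,1]])
    p=cv2.undistortPoints(np.array(uv,float).reshape(-1,1,2),K,np.array(c["dist"],float)).reshape(-1,2)
    d=np.c_[p[:,0],-p[:,1],-np.ones(len(p))]
    V=np.array(c["view"]); return -V[:3,:3].T@V[:3,3], d@V[:3,:3]
def plane(c,uv,z):
    o,d=ray(c,uv); return o+d*((z-o[2])/d[:,2])[:,None]
def cross(c1,u1,c2,u2):
    o,d=ray(c1,u1);p,e=ray(c2,u2);d=d[0];e=e[0]
    t=np.linalg.lstsq(np.c_[d,-e],p-o,rcond=None)[0]
    a,b=o+d*t[0],p+e*t[1]; return (a+b)/2,np.linalg.norm(a-b)
def big(m):
    n,l,s,_=cv2.connectedComponentsWithStats(m.astype(np.uint8)); k=1+s[1:,4].argmax()
    return (l==k).astype(np.uint8)
def contour(m): return max(cv2.findContours(m,cv2.RETR_EXTERNAL,cv2.CHAIN_APPROX_NONE)[0],key=len).reshape(-1,2)
def rect(P):
    r=cv2.minAreaRect((P[:,:2]*1000).astype(np.float32)); return r,cv2.boxPoints(r)
E
python3 - <<'E'
from h import *
c=ld("top0");im=c["color"];hsv=cv2.cvtColor(im,cv2.COLOR_RGB2HSV)
def crop(x0,y0,x1,y1): 
    m=np.zeros(im.shape[:2],bool);m[y0:y1,x0:x1]=1;return m
H,S,V=[hsv[...,i].astype(int) for i in range(3)]
print("board px",hsv[240,115],"bench",hsv[300,60:70:3],"punnet",hsv[210,415],"riser",hsv[130,240],hsv[185,190],"pot",hsv[150,195],hsv[160,205],"jar",hsv[165,249],"tin",hsv[175,295])
m=big((S<135)&(V>170)&crop(70,165,160,310)); print("board",m.sum(),rect(plane(c,contour(m),.018)))
m=big((V<70)&crop(360,150,470,275)); print("punnet",m.sum(),rect(plane(c,contour(m),.05)))
m=big((H>50)&(H<95)&(S>60)&crop(180,130,230,190)); P=plane(c,contour(m),.118); print("pot",m.sum(),cv2.minEnclosingCircle(contour(m).astype(np.float32)),cv2.minEnclosingCircle((P[:,:2]*1000).astype(np.float32)))
m=big((V<60)&crop(230,145,268,190)); P=plane(c,contour(m),.12); print("jar",m.sum(),cv2.minEnclosingCircle((P[:,:2]*1000).astype(np.float32)))
m=big((S<50)&(V>130)&crop(270,155,320,200)); P=plane(c,contour(m),.12); print("tin",m.sum(),rect(P))
k=im[100:215,170:330];cv2.imwrite("pics/c1.png",cv2.resize(k,None,fx=5,fy=5,interpolation=cv2.INTER_CUBIC)[:,:,::-1])
E
```

```text
board px [ 22 104 245] bench [[ 15 147 221]
 [ 15 149 221]
 [ 15 147 221]
 [ 10 127  36]] punnet [100  21  36] riser [ 14 171 173] [ 14 171 207] pot [ 76 191  28] [ 75 167  49] jar [120  27  48] tin [100  10 219]
board 6366 (((477.3013916015625, 340.0911865234375), (269.7583923339844, 128.6832733154297), 4.568735599517822), array([[337.72565, 393.4846 ],
       [347.9759 , 265.21017],
       [616.87714, 286.69778],
       [606.6269 , 414.9722 ]], dtype=float32))
punnet 6892 (((467.2822570800781, -352.0772399902344), (255.34446716308594, 172.0727081298828), 1.628600835800171), array([[ 337.21637, -269.70413],
       [ 342.1068 , -441.70737],
       [ 597.34814, -434.45035],
       [ 592.4577 , -262.4471 ]], dtype=float32))
pot 808 ((206.94444274902344, 160.3518524169922), 17.767555236816406) ((614.7908935546875, 105.62895965576172), 39.71281814575195)
jar 613 ((592.9196166992188, 15.956811904907227), 31.070714950561523)
tin 711 (((570.1926879882812, -80.10307312011719), (57.929893493652344, 57.5776481628418), 77.95372772216797), array([[ 535.9928  , -102.42192 ],
       [ 592.3025  , -114.43846 ],
       [ 604.3926  ,  -57.784225],
       [ 548.0829  ,  -45.767685]], dtype=float32))
```

View pics/c1.png

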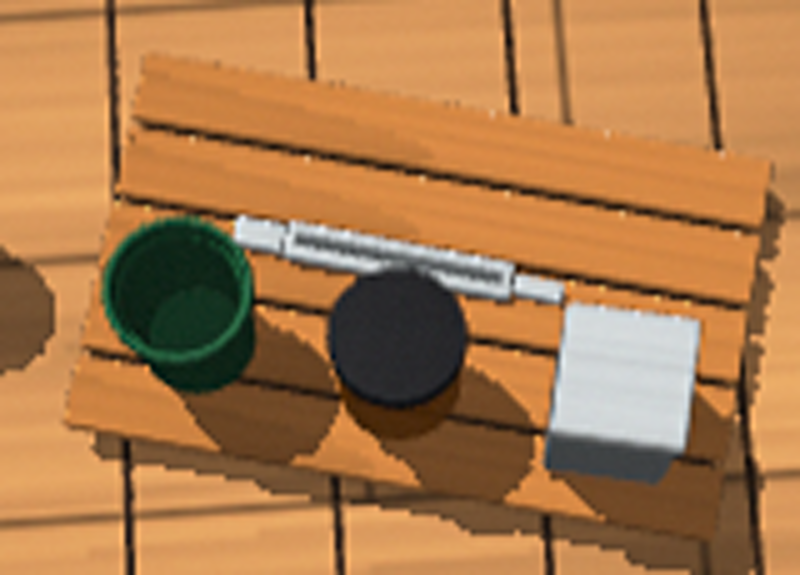

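```bash
python3 - <<'E'
from h import *
from scipy.optimize import least_squares
c=ld("top0");im=c["color"];hsv=cv2.cvtColor(im,cv2.COLOR_RGB2HSV)
H,S,V=[hsv[...,i].astype(int) for i in range(3)]
f=lambda L:(np.array(L,float)+.5)/5-.5+[170,100]
r=plane(c,f([(143,52),(772,160),(712,542),(65,425)]),.03); print("riser",r.round(4),r.mean(0),np.linalg.norm(np.diff(r,axis=0),axis=1))
w=plane(c,f([(235,230),(562,290),(287,243),(514,283)]),.037); print("widger",w.round(4),np.linalg.norm(w[0]-w[1]),np.linalg.norm(w[2]-w[3]))
def circ(P,R):
    s=least_squares(lambda q:np.hypot(P[:,0]-q[0],P[:,1]-q[1])-R,P.mean(0)[:2],loss="soft_l1",f_scale=.001);return s.x,np.sqrt((s.fun**2).mean())
m=np.zeros(H.shape,bool);m[130:190,180:230]=1
m=big((H>50)&(H<95)&(S>60)&m);P=contour(m);P=P[P[:,1]<157];print("pot",circ(plane(c,P,.118),.033))
m=np.zeros(H.shape,bool);m[145:190,230:268]=1
m=big((V<60)&m);P=contour(m);P=P[P[:,1]<168];print("jar",circ(plane(c,P,.12),.0305))
# purple, clay: rim circles
m=big((H>125)&(H<155)&(S>80));P=contour(m);print("purple",P.mean(0),plane(c,[(147,139)],.09))
print("clay",plane(c,[(173,254)],.06),"mallet head ends",plane(c,[(247,254),(295,254)],.032),"cam",ray(c,[(0,0)])[0])
k=im[155:275,360:520];cv2.imwrite("pics/c2.png",cv2.resize(k,None,fx=5,fy=5,interpolation=cv2.INTER_CUBIC)[:,:,::-1])
E
```

```text
riser [[ 0.7689  0.1306  0.03  ]
 [ 0.6938 -0.1709  0.03  ]
 [ 0.5095 -0.1243  0.03  ]
 [ 0.5847  0.174   0.03  ]] [0.6392561  0.00232792 0.03      ] [0.31070354 0.19013342 0.30766107]
widger [[ 0.6728  0.0893  0.037 ]
 [ 0.6332 -0.0636  0.037 ]
 [ 0.6648  0.0649  0.037 ]
 [ 0.6381 -0.0412  0.037 ]] 0.15796435857572053 0.109451640288432
pot (array([0.61868412, 0.10945641]), np.float64(0.001030459818710129))
jar (array([0.59130912, 0.01634367]), np.float64(0.0011931120575662602))
purple [149.89772727 144.42045455] [[0.68135288 0.24118417 0.09      ]]
clay [[0.42294516 0.19492962 0.06      ]] mallet head ends [[ 0.41375766  0.03291577  0.032     ]
 [ 0.40654352 -0.0757132   0.032     ]] cam [0.36970111 0.01922398 0.96228177]
```

View pics/c2.png

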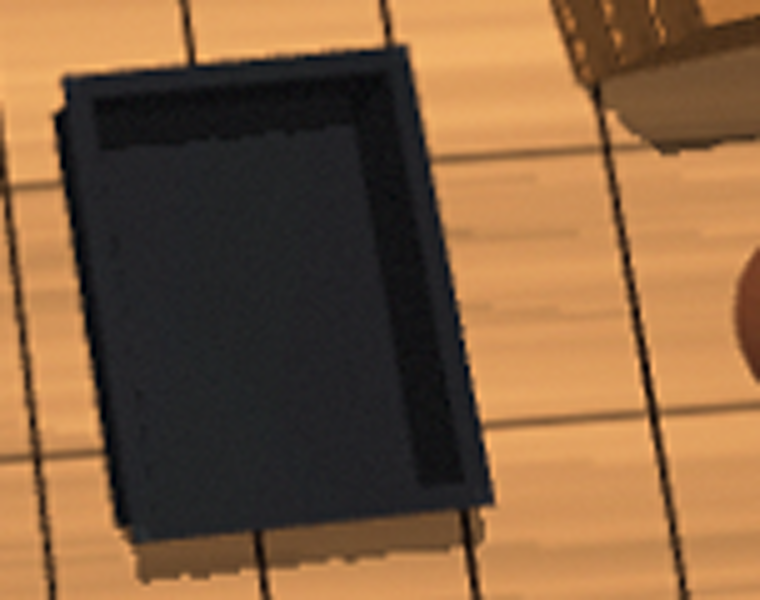

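What could be mistaken, by top-view pixel:
- **Green pot:** it is at (205,158). The clay pot (173,255) and the green balls (20,345) are not it.
- **Jar:** the black-lidded amber one is at (249,168). The purple look-alike (150,143) stays put.
- **Tin:** it is at (295,177). The grey tops in the crate (502,100) are not it.
- **Widger:** the steel strip is at (250,152). The white labels (415,50) and the wooden tool (270,68) are not it.

Crop c1 confirms all four on the riser. Crop c2 shows the punnet rim corners at crop pixels (62,76), (408,46), (494,505) and (140,542).

```bash
cat > go.py <<'E'
import sys,numpy as np
from plant import ctrl
from scipy.spatial.transform import Rotation as R
a=list(map(float,sys.argv[1:])); s=ctrl.observe(); q=s["tcp_rot"]; M=R.from_quat(np.roll(q,-1)).as_matrix()
phi=np.degrees(np.arctan2(M[1,1],M[0,1]))
if len(a)>3:
    sp=(phi-a[3]+90)%180-90; M=M@R.from_euler("z",sp,degrees=True).as_matrix(); print("spin first",round(sp,1))
print("t",round(s["clock"],1),"tcp",s["tcp_pos"].round(4),"phi",phi.round(1),"tilt",M[:2,2].round(3),"delta cm",(M.T@(np.array(a[:3])-s["tcp_pos"])*100).round(2))
E
python3 - <<'E'
from h import *
c=ld("top0");f=lambda L:(np.array(L,float)+.5)/5-.5+[360,155]
p=plane(c,f([(62,76),(408,46),(494,505),(140,542)]),.05);print(p.round(3),p.mean(0),np.linalg.norm(np.diff(p,axis=0),axis=1))
E
python3 go.py .6187 .1095 .2 77.95
```

```text
[[ 0.587 -0.269  0.05 ]
 [ 0.591 -0.435  0.05 ]
 [ 0.377 -0.441  0.05 ]
 [ 0.372 -0.278  0.05 ]] [ 0.48161967 -0.35573498  0.05      ] [0.16544172 0.21415597 0.16259195]
spin first -7.9
t 0.1 tcp [0.1788 0.4932 0.2496] phi 70.1 tilt [-0.001 -0.001] delta cm [-51.03 -28.34   4.99]
```

```bash
python3 -m handwheel '0.1 0 0 0 -7.9; 0.1 -4 -2.2 0 0; 0.1 -4 -2.2 0 0; 0.1 -4 -2.2 0 0; 0.1 -4 -2.2 0 0; 0.1 -4 -2.2 0 0; 0.1 -4 -2.2 0 0; 0.1 -4 -2.2 0 0; 0.1 -4 -2.2 0 0; 0.1 -4 -2.2 0 0; 0.1 -4 -2.2 0 0; 0.1 -4 -2.2 0 0' 50; python3 go.py .6187 .1095 .2 77.95
```

```text
clock: 1.3
tcp_pos: [0.5599, 0.1636, 0.2499]
tcp_rot: [-0.0, 0.105, 0.994, -0.0]
force: [0.5, 1.2, 0.1]
width: 0.901
gripper_force: 0.0
spin first 0.0
t 1.3 tcp [0.5599 0.1636 0.2499] phi 78.0 tilt [-0.001 -0.   ] delta cm [-6.88 -4.06  4.99]
```

```bash
python3 -m handwheel '0.1 -3.5 -2 0 0; 0.1 -3.5 -2.1 0 0; 0.1 0 0 5 0; 0.1 0 0 0 0; 0.1 0 0 0 0'; python3 go.py .6187 .1095 .08 77.95; python3 - <<'E'
from plant import ctrl
import cv2,pickle
s=ctrl.observe();c=ctrl.capture("wrist");c["s"]=s;pickle.dump(c,open("w1.pkl","wb"));cv2.imwrite("pics/w1.png",c["color"][:,:,::-1])
E
```

```text
clock: 1.8
tcp_pos: [0.6176, 0.1104, 0.1993]
tcp_rot: [-0.002, 0.105, 0.994, -0.001]
force: [-0.3, 0.1, 0.8]
width: 0.899
gripper_force: 0.0
spin first 0.0
t 1.8 tcp [0.6176 0.1104 0.1993] phi 78.0 tilt [-0.004 -0.001] delta cm [-0.17 -0.05 11.93]
```

View pics/w1.png

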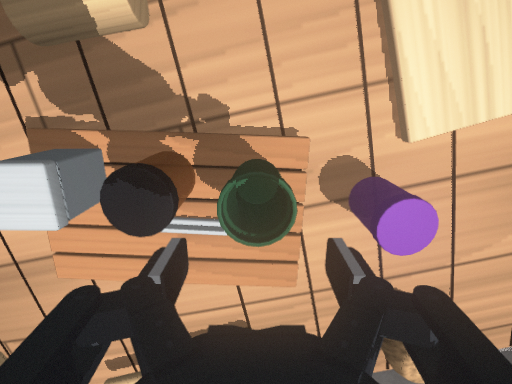

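```bash
cat >> h.py <<'E'
def wcam(c):
    from scipy.spatial.transform import Rotation as R
    T=np.eye(4);T[:3,:3]=R.from_quat(np.roll(c["s"]["tcp_rot"],-1)).as_matrix();T[:3,3]=c["s"]["tcp_pos"]
    c["view"]=np.linalg.inv(T@np.array(c["hand_eye"]));return c
E
python3 - <<'E'
from h import *
c=wcam(ld("w1"));print(plane(c,[(257,208),(218,208),(296,208)],.118).round(4),plane(c,[(140,201),(101,201),(178,201)],.12).round(4),c["hand_eye"])
print(plane(c,[(105,150),(102,193),(48,230)],.12).round(4))
E
```

```text
[[0.6186 0.1096 0.118 ]
 [0.6121 0.0787 0.118 ]
 [0.6252 0.1404 0.118 ]] [[ 0.5927  0.0194  0.12  ]
 [ 0.5861 -0.0119  0.12  ]
 [ 0.599   0.0494  0.12  ]] [[ 1.39283829e-04  9.53241415e-01  3.02209837e-01  7.75653227e-02]
 [ 9.99999232e-01 -5.05046203e-04  1.13215122e-03 -7.19888390e-04]
 [ 1.23184336e-03  3.02209447e-01 -9.53240753e-01 -1.23593726e-01]
 [ 0.00000000e+00  0.00000000e+00  0.00000000e+00  1.00000000e+00]]
[[ 0.5481  0.0066  0.12  ]
 [ 0.5799 -0.0085  0.12  ]
 [ 0.6011 -0.0669  0.12  ]]
```

The view shows the pot rim at (257,208), centred between the pads. The wrist-camera ray agrees with the top view to under 1 mm.

```bash
python3 -m handwheel '0.1 -0.1 0 4 0; 0.1 0 0 4 0; 0.1 0 0 3.9 0; 0.1 0 0 0 0; 0.5 0 0 0 0; 0.5 0 0 0 0; 0.5 0 0 0 0; 0.5 0 0 0 0; 0.5 0 0 0 0' 50; python3 go.py .562 .347 .25
```

```text
clock: 2.75
tcp_pos: [0.6215, 0.1108, 0.0845]
tcp_rot: [0.002, 0.105, 0.994, 0.001]
force: [-0.5, -0.5, 8.2]
width: 0.736
gripper_force: 48.1
t 2.8 tcp [0.6215 0.1108 0.0845] phi 78.0 tilt [0.005 0.001] delta cm [ 10.66  21.91 -16.54]
```

```bash
python3 -m handwheel '0.1 0 0 0 0; 0.1 0 0 0 0; 0.1 0 0 0 0;0.1 0 0 0 0'; python3 go.py .6187 .1095 .074; python3 - <<'E'
from plant import ctrl
import cv2,pickle
s=ctrl.observe();c=ctrl.capture("wrist");c["s"]=s;pickle.dump(c,open("w2.pkl","wb"));cv2.imwrite("pics/w2.png",c["color"][:,:,::-1])
E
```

```text
clock: 3.15
tcp_pos: [0.6204, 0.1105, 0.0821]
tcp_rot: [0.001, 0.105, 0.995, 0.0]
force: [0.8, 1.3, 5.3]
width: 0.898
gripper_force: 1.4
t 3.1 tcp [0.6204 0.1105 0.0821] phi 78.0 tilt [0.002 0.   ] delta cm [ 0.15 -0.13  0.81]
```

View pics/w2.png

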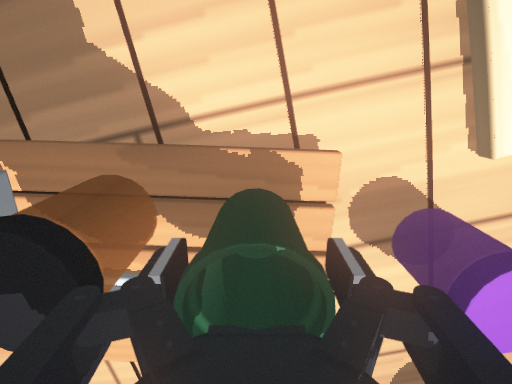

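The linkage seems to rest on the rim, which would explain the 5 N upward force, so I'll grip higher.

```bash
python3 -m handwheel '0 0.1 -0.1 -1 0; 0 0 0 -0.5 0; 0 0 0 0 0; 0 0 0 0 0'; python3 go.py .6187 .1095 .09; python3 - <<'E'
from plant import ctrl
s=ctrl.observe();print(s["joint_positions"],s["force"],s["gripper_force"],s["width"])
E
```

```text
clock: 3.6
tcp_pos: [0.6185, 0.1094, 0.0963]
tcp_rot: [-0.0, 0.105, 0.994, -0.0]
force: [0.0, 0.4, -0.9]
width: 1.001
gripper_force: 0.0
t 3.6 tcp [0.6185 0.1094 0.0963] phi 78.0 tilt [-0.  0.] delta cm [-0.02  0.01  0.63]
[ 1.75119439e-01  3.57555139e-01 -8.28277747e-02  1.13052531e+00
  2.12701267e-05  3.85147131e-01] [ 0.02600047  0.43898717 -0.94479969] 0.0 1.0014615697373912
```

```bash
python3 -m handwheel '0.1 0 0 0.4 0; 0.1 0 0 0 0; 0.5 0 0 0 0; 0.5 0 0 0 0; 0.5 0 0 0 0; 0.5 0 0 0 0; 0.5 0 0 0 0;0.5 0 0 0 0' 50; python3 go.py .6187 .1095 .09; python3 - <<'E'
from plant import ctrl
import cv2,pickle
s=ctrl.observe();c=ctrl.capture("scene");cv2.imwrite("pics/s2.png",cv2.resize(c["color"][150:260,200:360],None,fx=5,fy=5)[:,:,::-1])
E
```

```text
clock: 4.4
tcp_pos: [0.6186, 0.1096, 0.0923]
tcp_rot: [0.0, 0.105, 0.995, 0.0]
force: [0.5, -0.7, 0.5]
width: 0.741
gripper_force: 54.5
t 4.4 tcp [0.6186 0.1096 0.0923] phi 78.0 tilt [0. 0.] delta cm [-0.01 -0.    0.23]
```

View pics/s2.png

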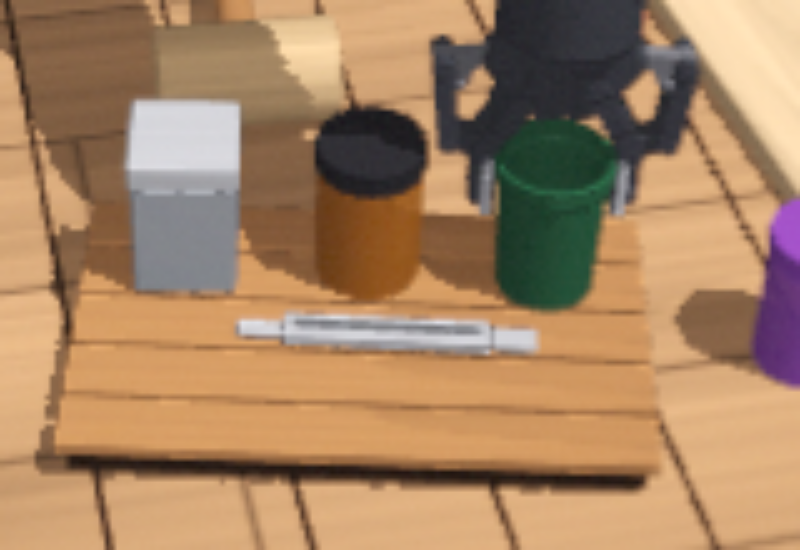

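The pot is upright between the pads with no side force. Lifting.

```bash
python3 -m handwheel '0.6 0 0 -1 0; 0.6 0 0 -2 0; 0.6 0 0 -3 0; 0.6 0 0 -3 0; 0.6 0 0 -2 0; 0.6 0 0 0 0'; python3 go.py .562 .347 .2
```

```text
clock: 5.05
tcp_pos: [0.6198, 0.1097, 0.206]
tcp_rot: [0.003, 0.105, 0.994, 0.001]
force: [0.3, -0.1, -2.3]
width: 0.743
gripper_force: 55.0
t 5.0 tcp [0.6198 0.1097 0.206 ] phi 78.0 tilt [0.005 0.001] delta cm [10.6  22.01  0.59]
```

```bash
python3 -m handwheel '0.6 0.6 1.2 0 0; 0.6 1.2 2.5 0 0; 0.6 1.8 3.7 0 0; 0.6 2 4.1 0 0; 0.6 2 4.1 0 0; 0.6 1.7 3.4 0 0; 0.6 1 2 0 0; 0.6 0.4 1 0 0; 0.6 0 0 0 0; 0.6 0 0 5 0; 0.6 0 0 3 0; 0.6 0 0 0 0'; python3 go.py .562 .347 .0815
```

```text
clock: 6.25
tcp_pos: [0.5573, 0.3438, 0.1166]
tcp_rot: [-0.004, 0.106, 0.994, -0.003]
force: [-0.7, -0.6, -1.8]
width: 0.744
gripper_force: 55.7
t 6.2 tcp [0.5573 0.3438 0.1166] phi 77.9 tilt [-0.008 -0.006] delta cm [-0.42  0.44  3.5 ]
```

```bash
python3 -m handwheel '0.6 -0.1 0.2 1.5 0; 0.6 0 0 1.2 0; 0.6 0 0 0 0; 0.6 0 0 0 0; 0.6 0 0 0 0'; python3 go.py .562 .347 .0815
```

```text
clock: 6.75
tcp_pos: [0.5617, 0.349, 0.0964]
tcp_rot: [0.001, 0.105, 0.994, 0.001]
force: [0.6, -0.7, -2.6]
width: 0.744
gripper_force: 55.7
t 6.8 tcp [0.5617 0.349  0.0964] phi 78.0 tilt [0.001 0.001] delta cm [-0.07 -0.19  1.49]
```

```bash
python3 -m handwheel '0.6 0 -0.1 0.9 0; 0.6 0 0 0.4 0; 0.6 0 0 0.15 0; 0.6 0 0 0 0; 0.6 0 0 0 0'; python3 go.py .562 .347 .0803
```

```text
clock: 7.25
tcp_pos: [0.5609, 0.3478, 0.0807]
tcp_rot: [-0.0, 0.105, 0.994, 0.0]
force: [0.6, -0.2, -2.9]
width: 0.746
gripper_force: 55.7
t 7.2 tcp [0.5609 0.3478 0.0807] phi 78.0 tilt [-0.  0.] delta cm [-0.13 -0.05  0.04]
```

```bash
python3 -m handwheel '0.6 0 0 0.1 0; 0.1 0 0 0 0; 0.1 0 0 0 0; 0.1 0 0 0 0; 0.1 0 0 -2 0; 0.1 0 0 -4 0; 0.1 0 0 -4 0; 0.1 0 0 -2 0; 0.1 0 0 0 0'; python3 go.py .5915 .0168 .2
```

```text
clock: 8.15
tcp_pos: [0.5623, 0.3486, 0.2043]
tcp_rot: [0.003, 0.105, 0.994, 0.002]
force: [0.7, 0.4, -0.6]
width: 0.899
gripper_force: 0.0
t 8.2 tcp [0.5623 0.3486 0.2043] phi 78.0 tilt [0.006 0.004] delta cm [ -9.76 -31.85   0.32]
```

```bash
python3 -m handwheel '0.1 -0.6 -2 0 0; 0.1 -1.2 -4 0 0; 0.1 -1.4 -4.6 0 0; 0.1 -1.4 -4.6 0 0; 0.1 -1.4 -4.6 0 0; 0.1 -1.4 -4.6 0 0; 0.1 -1.3 -4.2 0 0; 0.1 -0.8 -2.4 0 0; 0.1 -0.2 -0.8 0 0; 0.1 0 0 0 0; 0.1 0 0 0 0'; python3 go.py .5915 .0168 .09; python3 - <<'E'
from plant import ctrl
import cv2,pickle
from h import *
s=ctrl.observe();c=ctrl.capture("wrist");c["s"]=s;pickle.dump(c,open("w3.pkl","wb"))
im=c["color"].astype(int);hsv=cv2.cvtColor(c["color"],cv2.COLOR_RGB2HSV);wcam(c)
m=(hsv[...,2]<70);m[:, :190]=0;m[:,320:]=0;m[245:]=0;m[:130]=0
m=big(m);p=contour(m);print(m.sum(),p.min(0),p.max(0))
o=plane(c,p,.12);print(cv2.minEnclosingCircle((o[:,:2]*1000).astype(np.float32)))
cv2.imwrite("pics/w3.png",c["color"][:,:,::-1])
E
```

```text
clock: 9.25
tcp_pos: [0.589, 0.017, 0.1991]
tcp_rot: [-0.001, 0.105, 0.995, 0.0]
force: [0.1, 0.4, 0.7]
width: 0.9
gripper_force: 0.0
t 9.2 tcp [0.589  0.017  0.1991] phi 78.0 tilt [-0.001  0.   ] delta cm [-0.26  0.03 10.91]
3727 [219 173] [290 244]
((591.1078491210938, 15.72972583770752), 30.775541305541992)
```

View pics/w3.png

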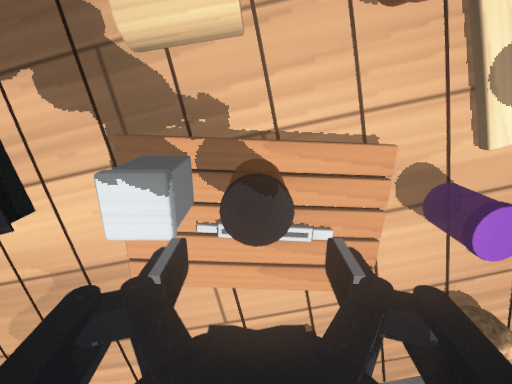

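```bash
python3 -m handwheel '0.05 -0.2 -0.1 3 0; 0.05 0 0 4 0; 0.05 0 0 3.9 0; 0.05 0 0 0 0; 0.6 0 0 0 0; 0.6 0 0 0 0; 0.6 0 0 0 0; 0.6 0 0 0 0; 0.6 0 0 0 0;0.6 0 0 0 0' 50; python3 go.py .477 .34 .2
```

```text
clock: 10.3
tcp_pos: [0.5926, 0.0154, 0.0929]
tcp_rot: [0.002, 0.105, 0.995, 0.001]
force: [0.0, 1.7, 6.2]
width: 0.701
gripper_force: 54.5
t 10.3 tcp [0.5926 0.0154 0.0929] phi 78.0 tilt [0.004 0.001] delta cm [ 18.03  29.35 -10.73]
```

```bash
python3 -m handwheel '0.6 0 0 -1 0; 0.6 0 0 -2 0; 0.6 0 0 -3 0; 0.6 0 0 -3 0; 0.6 0 0 -2 0; 0.6 0 0 0 0; 0.6 0 0 0 0'; python3 go.py .477 .34 .2
```

```text
clock: 11.0
tcp_pos: [0.5911, 0.015, 0.2004]
tcp_rot: [-0.0, 0.105, 0.994, -0.0]
force: [1.1, 0.5, -4.3]
width: 0.697
gripper_force: 54.8
t 11.0 tcp [0.5911 0.015  0.2004] phi 78.0 tilt [-0. -0.] delta cm [17.94 29.41  0.04]
```

```bash
python3 -m handwheel '0.6 0.7 1.2 0 0; 0.6 1.5 2.4 0 0; 0.6 2.2 3.6 0 0; 0.6 2.4 4 0 0; 0.6 2.4 4 0 0; 0.6 2.4 4 0 0; 0.6 2.4 4 0 0; 0.6 2.1 3.4 0 0; 0.6 1.2 1.9 0 0; 0.6 0.6 0.9 0 0; 0.6 0 0 0 0; 0.6 0 0 0 0'; python3 go.py .477 .34 .0815
```

```text
clock: 12.2
tcp_pos: [0.4773, 0.3392, 0.2001]
tcp_rot: [-0.0, 0.105, 0.994, -0.001]
force: [-0.8, 0.3, -3.2]
width: 0.698
gripper_force: 55.0
t 12.2 tcp [0.4773 0.3392 0.2001] phi 78.0 tilt [-0.001 -0.001] delta cm [ 0.04  0.09 11.86]
```

```bash
python3 -m handwheel '0.6 0 0 3 0; 0.6 0 0 3.5 0; 0.6 0 0 3 0; 0.6 0 0 1.7 0; 0.6 0 0 0.6 0; 0.6 0 0 0 0; 0.6 0 0 0 0; 0.6 0 0 0 0'; python3 go.py .477 .34 .0809
```

```text
clock: 13.0
tcp_pos: [0.4783, 0.34, 0.0838]
tcp_rot: [0.001, 0.105, 0.994, 0.001]
force: [0.0, 0.5, -3.8]
width: 0.7
gripper_force: 55.2
t 13.0 tcp [0.4783 0.34   0.0838] phi 77.9 tilt [0.001 0.001] delta cm [ 0.13 -0.02  0.29]
```

```bash
python3 -m handwheel '0.6 0 0 0.25 0; 0.6 0 0 0.1 0; 0.6 0 0 0 0; 0.1 0 0 0 0; 0.1 0 0 0 0; 0.1 0 0 0 0; 0.1 0 0 -2 0; 0.1 0 0 -4 0; 0.1 0 0 -4 0; 0.1 0 0 -2 0; 0.1 0 0 0 0'; python3 go.py .5702 -.0801 .2
```

```text
clock: 14.1
tcp_pos: [0.4789, 0.341, 0.2031]
tcp_rot: [0.002, 0.105, 0.994, 0.002]
force: [0.4, -0.1, -1.4]
width: 0.903
gripper_force: 0.0
t 14.1 tcp [0.4789 0.341  0.2031] phi 78.0 tilt [0.005 0.004] delta cm [-17.7  -39.28   0.2 ]
```

```bash
python3 -m handwheel '0.05 -0.7 -1.5 0 0; 0.05 -1.4 -3 0 0; 0.05 -1.8 -4 0 0; 0.05 -1.9 -4.3 0 0; 0.05 -1.9 -4.3 0 0; 0.05 -1.9 -4.3 0 0; 0.05 -1.9 -4.3 0 0; 0.05 -1.9 -4.3 0 0; 0.05 -1.8 -4 0 0; 0.05 -1.4 -3 0 0; 0.05 -0.7 -1.6 0 0; 0.05 -0.3 -0.6 0 0'; python3 -m handwheel '0.05 0 0 0 0; 0.05 0 0 0 0';python3 go.py .5702 -.0801 .09; python3 - <<'E'
from plant import ctrl
import cv2,pickle
from h import *
s=ctrl.observe();c=ctrl.capture("wrist");c["s"]=s;pickle.dump(c,open("w4.pkl","wb"))
cv2.imwrite("pics/w4.png",c["color"][:,:,::-1])
E
```

```text
clock: 15.3
tcp_pos: [0.5672, -0.082, 0.1978]
tcp_rot: [-0.001, 0.106, 0.994, 0.0]
force: [-0.6, 1.1, 0.0]
width: 0.952
gripper_force: 0.0
clock: 15.5
tcp_pos: [0.5676, -0.0791, 0.199]
tcp_rot: [-0.0, 0.104, 0.995, 0.0]
force: [0.0, 0.4, 0.7]
width: 0.953
gripper_force: 0.0
t 15.5 tcp [ 0.5676 -0.0791  0.199 ] phi 78.0 tilt [-0.001  0.001] delta cm [-0.29 -0.05 10.9 ]
```

View pics/w4.png

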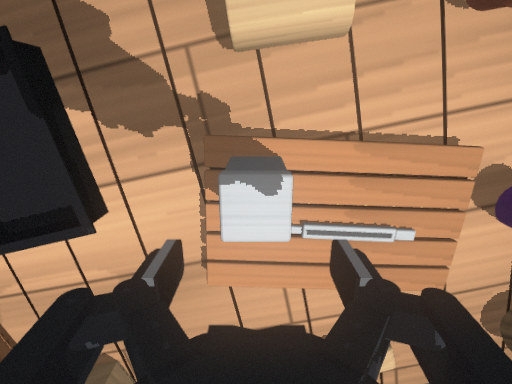

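The tin top spans (220,172) to (291,241), square with the pads. I'll check its centre before descending.

```bash
python3 - <<'E'
from h import *
c=wcam(ld("w4"));p=plane(c,[(220,172),(292,171),(291.5,241),(221,240.5)],.12);print(p.round(4),p.mean(0))
E
python3 -m handwheel '0.05 -0.25 0 3 0; 0.05 0 0 4 0; 0.05 0 0 3.9 0; 0.05 0 0 0 0; 0.05 0 0 0 0'; python3 go.py .5702 -.0801 .09
```

```text
[[ 0.5333 -0.1013  0.12  ]
 [ 0.5439 -0.0472  0.12  ]
 [ 0.6027 -0.0576  0.12  ]
 [ 0.5901 -0.115   0.12  ]] [ 0.5675144  -0.08026783  0.12      ]
clock: 16.05
tcp_pos: [0.57, -0.0796, 0.0908]
tcp_rot: [-0.001, 0.104, 0.995, 0.0]
force: [-0.1, -0.1, 0.5]
width: 0.953
gripper_force: 0.0
t 16.1 tcp [ 0.57   -0.0796  0.0908] phi 78.1 tilt [-0.001  0.   ] delta cm [-0.03 -0.05  0.08]
```

```bash
python3 -m handwheel '0.6 0 -0.05 0 0; 0.6 0 0 0 0; 0.6 0 0 0 0; 0.6 0 0 0 0; 0.6 0 0 0 0;0.6 0 0 0 0; 0.6 0 0 0 0' 50; python3 go.py .393 .333 .2;  python3 -m handwheel '0.6 0 0 -1 0; 0.6 0 0 -2 0; 0.6 0 0 -3 0; 0.6 0 0 -3 0; 0.6 0 0 -2 0; 0.6 0 0 0 0; 0.6 0 0 0 0'; python3 go.py .393 .333 .2
```

```text
clock: 16.75
tcp_pos: [0.572, -0.0811, 0.0932]
tcp_rot: [0.003, 0.105, 0.995, 0.0]
force: [0.1, 1.8, 7.2]
width: 0.685
gripper_force: 54.3
t 16.8 tcp [ 0.572  -0.0811  0.0932] phi 78.0 tilt [0.005 0.   ] delta cm [ 26.08  36.78 -10.77]
clock: 17.45
tcp_pos: [0.5703, -0.0812, 0.2003]
tcp_rot: [0.0, 0.105, 0.994, -0.0]
force: [0.3, 0.7, -3.1]
width: 0.686
gripper_force: 54.3
t 17.4 tcp [ 0.5703 -0.0812  0.2003] phi 78.0 tilt [ 0.001 -0.   ] delta cm [2.598e+01 3.681e+01 2.000e-02]
```

```bash
python3 -m handwheel '0.6 0.9 1.3 0 0; 0.6 1.8 2.6 0 0; 0.6 2.4 3.4 0 0; 0.6 2.7 3.8 0 0; 0.6 2.7 3.8 0 0; 0.6 2.7 3.8 0 0; 0.6 2.7 3.8 0 0; 0.6 2.7 3.8 0 0; 0.6 2.5 3.6 0 0; 0.6 2.2 3.1 0 0; 0.6 1.6 2.2 0 0; 0.6 0.8 1.1 0 0'; python3 -m handwheel '0.6 0.3 0.5 0 0; 0.6 0 0 0 0; 0.6 0 0 0 0; 0.6 0 0 0 0'; python3 go.py .393 .333 .0812
```

```text
clock: 18.65
tcp_pos: [0.3921, 0.3291, 0.1987]
tcp_rot: [-0.001, 0.103, 0.995, -0.001]
force: [0.1, -0.1, -2.7]
width: 0.681
gripper_force: 54.4
clock: 19.05
tcp_pos: [0.3931, 0.332, 0.2003]
tcp_rot: [0.0, 0.106, 0.994, -0.0]
force: [0.7, -0.1, -1.9]
width: 0.685
gripper_force: 54.4
t 19.1 tcp [0.3931 0.332  0.2003] phi 77.9 tilt [ 0. -0.] delta cm [ 0.03  0.1  11.91]
```

```bash
python3 -m handwheel '0.6 0 0 3 0; 0.6 0 0 3.5 0; 0.6 0 0 3 0; 0.6 0 0 1.5 0; 0.6 0 0 0.7 0; 0.6 0 0 0.1 0; 0.6 0 0 0 0; 0.6 0 0 0 0'; python3 go.py .393 .333 .0812
```

```text
clock: 19.85
tcp_pos: [0.3934, 0.3334, 0.0834]
tcp_rot: [0.001, 0.105, 0.994, 0.001]
force: [-0.3, 0.3, -3.3]
width: 0.686
gripper_force: 54.6
t 19.9 tcp [0.3934 0.3334 0.0834] phi 78.0 tilt [0.002 0.001] delta cm [ 0.03 -0.04  0.22]
```

```bash
python3 -m handwheel '0.6 0 0 0.2 0; 0.6 0 0 0 0; 0.6 0 0 0 0; 0.1 0 0 0 0; 0.1 0 0 0 0; 0.1 0 0 0 0; 0.1 0 0 -2 0; 0.1 0 0 -4 0; 0.1 0 0 -4 0; 0.1 0 0 -2 0; 0.1 0 0 0 0'; python3 go.py .652 .0125 .2
```

```text
clock: 20.95
tcp_pos: [0.3939, 0.3341, 0.2037]
tcp_rot: [0.002, 0.105, 0.994, 0.002]
force: [1.2, 0.7, -1.0]
width: 0.901
gripper_force: 0.0
t 20.9 tcp [0.3939 0.3341 0.2037] phi 78.0 tilt [0.004 0.004] delta cm [-31.94 -26.07   0.36]
```

```bash
python3 -m handwheel '0.1 -1.4 -1.5 0 0; 0.1 -2.8 -3 0 0; 0.1 -3 -3.3 0 0; 0.1 -3 -3.3 0 0; 0.1 -3 -3.3 0 0; 0.1 -3 -3.3 0 0; 0.1 -3 -3.3 0 0; 0.1 -2 -2 0 0; 0.1 0 0 0 0'; python3 go.py .652 .0125 .2 -14.5; python3 - <<'E'
from plant import ctrl
import cv2,pickle
c=ctrl.capture("top");pickle.dump(c,open("top1.pkl","wb"));cv2.imwrite("pics/top1.png",cv2.resize(c["color"][90:310,60:340],None,fx=2.7,fy=2.7)[:,:,::-1])
E
```

```text
clock: 21.85
tcp_pos: [0.553, 0.0609, 0.1983]
tcp_rot: [-0.001, 0.107, 0.994, -0.001]
force: [0.2, 0.4, 0.1]
width: 0.902
gripper_force: 0.0
spin first -87.8
t 21.9 tcp [0.553  0.0609 0.1983] phi 77.7 tilt [-0.002 -0.001] delta cm [  2.21 -10.79  -0.19]
```

View pics/top1.png

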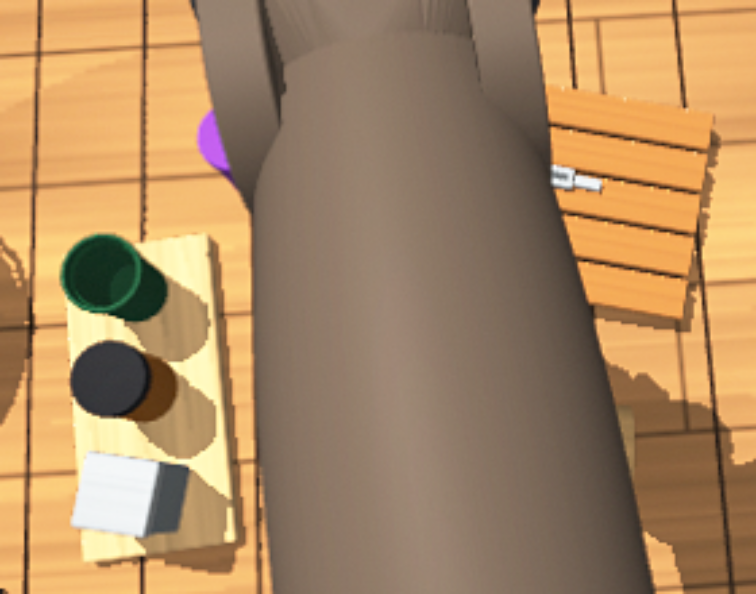

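Pot, jar and tin all stand upright on the board, at crop pixels (102,273), (110,378) and (118,493). Next is the widger.

```bash
python3 -m handwheel '0.4 0 0 0 -8; 0.4 0 0 0 -8; 0.4 0 0 0 -8; 0.4 0 0 0 -8; 0.4 0 0 0 -8; 0.4 0 0 0 -8; 0.4 0 0 0 -8; 0.4 0 0 0 -8; 0.4 0 0 0 -8; 0.4 0 0 0 -8; 0.4 0 0 0 -7.6'; python3 -m handwheel '0.4 0.5 -2.4 0 0; 0.4 1 -4.4 0 0; 0.4 0.5 -2.4 0 0; 0.4 0 0 0 0; 0.4 0 0 0 0'; python3 go.py .652 .0125 .0515 -14.5;  python3 - <<'E'
from plant import ctrl
import cv2,pickle
s=ctrl.observe();c=ctrl.capture("wrist");c["s"]=s;pickle.dump(c,open("w5.pkl","wb"))
cv2.imwrite("pics/w5.png",c["color"][:,:,::-1])
E
```

```text
clock: 23.0
tcp_pos: [0.551, 0.0651, 0.1994]
tcp_rot: [-0.001, -0.616, 0.788, 0.001]
force: [0.4, 0.1, -0.6]
width: 0.597
gripper_force: 0.0
clock: 23.5
tcp_pos: [0.6355, 0.0225, 0.199]
tcp_rot: [-0.001, -0.613, 0.79, 0.001]
force: [-0.8, -0.5, -0.4]
width: 0.601
gripper_force: 0.0
spin first 0.1
t 23.5 tcp [0.6355 0.0225 0.199 ] phi 165.6 tilt [-0.002  0.   ] delta cm [ 0.55 -1.89 14.75]
```

View pics/w5.png

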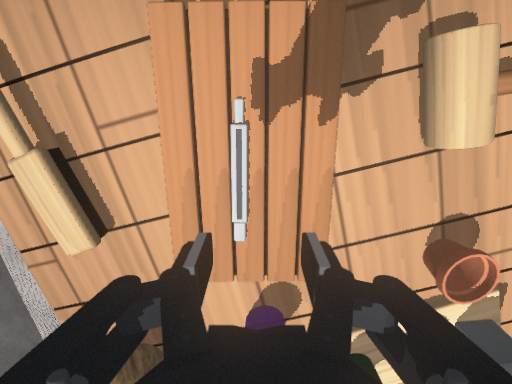

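Widger ends are at (239,97) and (239,241), and its middle bar runs from (239,123) to (239,222).

```bash
python3 - <<'E'
from h import *
c=wcam(ld("w5"));p=plane(c,[(239,97.5),(239.5,241),(239,123),(239.5,222)],.038);print(p.round(4),p[:2].mean(0),p[2:].mean(0),np.linalg.norm(p[0]-p[1]),np.degrees(np.arctan2(*(p[0]-p[1])[[1,0]])))
E
python3 go.py .652 .0120 .07 -14.5
```

```text
[[ 0.6303 -0.0652  0.038 ]
 [ 0.6721  0.0882  0.038 ]
 [ 0.6368 -0.0412  0.038 ]
 [ 0.6656  0.0649  0.038 ]] [0.6511699  0.01151242 0.038     ] [0.65123201 0.01180394 0.038     ] 0.1589248035576358 -105.25469106723125
spin first 0.1
t 23.6 tcp [0.6352 0.0226 0.1995] phi 165.6 tilt [-0.002  0.   ] delta cm [ 0.6  -1.92 12.95]
```

```bash
python3 -m handwheel '0.4 0.6 -1.8 2.9 0; 0.4 0 0 4 0; 0.4 0 0 4 0; 0.4 0 0 2 0; 0.4 0 0 0 0; 0.4 0 0 0 0; 0.4 0 0 0 0'; python3 go.py .6512 .0117 .0515 -14.8
```

```text
clock: 24.25
tcp_pos: [0.653, 0.0118, 0.0736]
tcp_rot: [0.001, -0.613, 0.79, -0.001]
force: [0.1, 0.4, -0.3]
width: 0.596
gripper_force: 0.0
spin first 0.4
t 24.2 tcp [0.653  0.0118 0.0736] phi 165.6 tilt [0.003 0.   ] delta cm [0.06 0.17 2.21]
```

```bash
python3 -m handwheel '0.4 0 0.1 1.4 0.4; 0.4 0 0 0.7 0; 0.4 0 0 0 0; 0.4 0 0 0 0; 0.9 0 0 0 0; 0.9 0 0 0 0; 0.9 0 0 0 0; 0.9 0 0 0 0; 0.9 0 0 0 0' 40; python3 go.py .6512 .0117 .0515 -14.8
```

```text
clock: 25.15
tcp_pos: [0.6515, 0.0115, 0.0508]
tcp_rot: [0.0, -0.61, 0.792, -0.0]
force: [0.3, -0.6, 2.9]
width: 0.194
gripper_force: 40.6
spin first -0.0
t 25.1 tcp [0.6515 0.0115 0.0508] phi 165.2 tilt [ 0.001 -0.   ] delta cm [-0.01  0.03 -0.07]
```

```bash
python3 -m handwheel '0.9 0 0 -1 0; 0.9 0 0 -2.5 0; 0.9 0 0 -3.5 0; 0.9 0 0 -3 0; 0.9 0 0 -2 8; 0.9 0 0 0 8; 0.9 0 0 0 8; 0.9 0 0 0 8; 0.9 0 0 0 8; 0.9 0 0 0 8; 0.9 0 0 0 8; 0.9 0 0 0 8'; python3 -m handwheel '0.9 0 0 0 8; 0.9 0 0 0 1.2; 0.9 0 0 0 0'; python3 go.py .482 -.356 .17 92
```

```text
clock: 26.35
tcp_pos: [0.6509, 0.0116, 0.1706]
tcp_rot: [-0.0, -0.095, 0.996, 0.0]
force: [0.8, -0.1, -0.8]
width: 0.196
gripper_force: 40.2
clock: 26.65
tcp_pos: [0.6511, 0.0116, 0.1705]
tcp_rot: [-0.0, -0.018, 1.0, 0.0]
force: [-0.9, -0.9, -0.2]
width: 0.191
gripper_force: 40.2
spin first 0.1
t 26.6 tcp [0.6511 0.0116 0.1705] phi 92.1 tilt [-0.  0.] delta cm [ 18.18 -36.14   0.05]
```

```bash
python3 -m handwheel '0.9 0.8 -1.6 0 0; 0.9 1.5 -3 0 0; 0.9 2 -4 0 0; 0.9 2.1 -4.2 0 0; 0.9 2.1 -4.2 0 0; 0.9 2.1 -4.2 0 0; 0.9 2.1 -4.2 0 0; 0.9 2.1 -4.2 0 0; 0.9 1.7 -3.3 0 0; 0.9 1.1 -2.1 0 0; 0.9 0.6 -1.1 0 0; 0.9 0 0 0 0'; python3 -m handwheel '0.9 0 0 0 0; 0.9 0 0 0 0'; python3 go.py .482 -.356 .0265 92; python3 - <<'E'
from plant import ctrl
import cv2,pickle
s=ctrl.observe();c=ctrl.capture("wrist");c["s"]=s;pickle.dump(c,open("w6.pkl","wb"))
cv2.imwrite("pics/w6.png",c["color"][:,:,::-1])
E
```

```text
clock: 27.85
tcp_pos: [0.4805, -0.3568, 0.1703]
tcp_rot: [-0.0, -0.016, 1.0, -0.0]
force: [1.2, 0.9, -0.8]
width: 0.187
gripper_force: 40.2
clock: 28.05
tcp_pos: [0.4822, -0.3545, 0.1703]
tcp_rot: [0.0, -0.018, 1.0, 0.0]
force: [0.5, 0.6, -0.5]
width: 0.193
gripper_force: 40.2
spin first 0.1
t 28.1 tcp [ 0.4822 -0.3545  0.1703] phi 92.1 tilt [0. 0.] delta cm [ 0.03 -0.16 14.38]
```

View pics/w6.png

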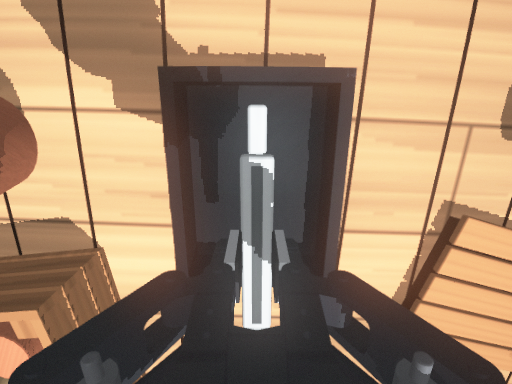

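The widger lies parallel to the punnet and centred across it. The near rim edge, (159,68) to (355,68), gives a lengthwise check.

```bash
python3 - <<'E'
from h import *
c=wcam(ld("w6"));p=plane(c,[(159,68),(355,68)],.05);print(p,p.mean(0)+[.108,.004,0],plane(c,[(257,105)],.142))
E
python3 -m handwheel '0.9 0 -0.1 3 0; 0.9 0 0 4 0; 0.9 0 0 3 0; 0.9 0 0 2 0; 0.9 0 0 0.8 0; 0.9 0 0 0 0; 0.9 0 0 0 0; 0.9 0 0 0 0'; python3 go.py .482 -.356 .0255 92
```

```text
[[ 0.37694609 -0.44040968  0.05      ]
 [ 0.3710095  -0.27718258  0.05      ]] [ 0.4819778  -0.35479613  0.05      ] [[ 0.4041506 -0.357808   0.142    ]]
clock: 28.9
tcp_pos: [0.4828, -0.357, 0.044]
tcp_rot: [0.001, -0.017, 1.0, -0.001]
force: [-0.3, -0.6, -0.7]
width: 0.194
gripper_force: 40.2
spin first -0.0
t 28.9 tcp [ 0.4828 -0.357   0.044 ] phi 92.0 tilt [ 0.002 -0.002] delta cm [0.08 0.1  1.85]
```

```bash
python3 -m handwheel '0.9 0 0 1 0; 0.9 0 0 0.5 0; 0.9 0 0 0.3 0; 0.9 0 0 0 0; 0.9 0 0 0 0'; python3 go.py .482 -.356 .0248 92
```

```text
clock: 29.4
tcp_pos: [0.4814, -0.3564, 0.0248]
tcp_rot: [-0.0, -0.017, 1.0, 0.0]
force: [-1.5, 1.5, 5.7]
width: 0.194
gripper_force: 40.9
spin first -0.0
t 29.4 tcp [ 0.4814 -0.3564  0.0248] phi 92.0 tilt [-0.  0.] delta cm [-0.06  0.04 -0.  ]
```

Touching the floor. Releasing and lifting.

```bash
python3 -m handwheel '0.6 0 0 0 0; 0.6 0 0 0 0; 0.6 0 0 0 0; 0.6 0 0 -0.5 0; 0.6 0 0 -2 0; 0.6 0 0 -4 0; 0.6 0 0 -4 0; 0.6 0 0 -4 0; 0.1 0 0 -3 0; 0.1 0 0 0 0; 0.1 0 0 0 0'; python3 go.py .393 .333 .2 77.95; python3 - <<'E'
from plant import ctrl
import cv2,pickle
s=ctrl.observe();c=ctrl.capture("wrist");c["s"]=s;pickle.dump(c,open("w7.pkl","wb"))
cv2.imwrite("pics/w7.png",c["color"][:,:,::-1])
E
```

```text
clock: 30.5
tcp_pos: [0.4821, -0.3568, 0.2001]
tcp_rot: [0.001, -0.017, 1.0, -0.001]
force: [-0.0, -0.9, -1.5]
width: 0.886
gripper_force: 0.0
spin first 14.0
t 30.5 tcp [ 0.4821 -0.3568  0.2001] phi 92.0 tilt [ 0.001 -0.001] delta cm [23.11 65.6  -0.08]
```

View pics/w7.png

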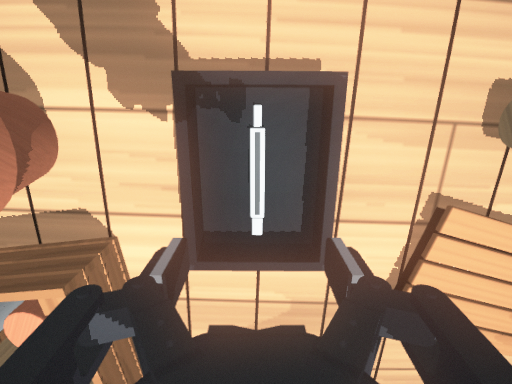

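The widger lies flat in the punnet, from (257,105) to (257,235). Now returning the tin.

```bash
python3 -m handwheel '0.1 0 0 0 7; 0.1 0 0 0 7; 0.1 0.7 2 0 0; 0.1 1.4 4 0 0; 0.1 1.5 4.3 0 0; 0.1 1.5 4.3 0 0; 0.1 1.5 4.3 0 0; 0.1 1.5 4.3 0 0; 0.1 1.5 4.3 0 0; 0.1 1.5 4.3 0 0; 0.1 1.5 4.3 0 0; 0.1 1.5 4.3 0 0'; python3 -m handwheel '0.1 1.5 4.3 0 0; 0.1 1.5 4.3 0 0; 0.1 1.5 4.3 0 0; 0.1 1.4 4 0 0; 0.1 1.2 3.5 0 0; 0.1 1 2.8 0 0; 0.1 0.5 1.5 0 0; 0.1 0.3 0.7 0 0; 0.1 0 0 0 0; 0.1 0 0 0 0; 0.1 0 0 0 0'; python3 go.py .3934 .3334 .0812 77.95
```

```text
clock: 31.75
tcp_pos: [0.4265, 0.0695, 0.1977]
tcp_rot: [-0.001, 0.105, 0.994, -0.0]
force: [0.6, 0.6, -0.4]
width: 0.9
gripper_force: 0.0
clock: 32.85
tcp_pos: [0.3942, 0.3338, 0.1994]
tcp_rot: [0.0, 0.106, 0.994, -0.0]
force: [0.4, 0.3, 0.2]
width: 0.899
gripper_force: 0.0
spin first -0.1
t 32.9 tcp [0.3942 0.3338 0.1994] phi 77.9 tilt [ 0. -0.] delta cm [ 0.07 -0.06 11.82]
```

```bash
python3 -m handwheel '0.05 0.1 0 3 0; 0.05 0 0 4 0; 0.05 0 0 3 0; 0.05 0 0 1.6 0; 0.05 0 0 0 0; 0.6 0 0 0 0; 0.6 0 0 0 0; 0.6 0 0 0 0; 0.6 0 0 0 0; 0.6 0 0 0 0; 0.6 0 0 0 0; 0.6 0 0 0 0' 50; python3 go.py .5705 -.081 .2;  python3 -m handwheel '0.6 0 0 -1 0; 0.6 0 0 -2 0; 0.6 0 0 -3 0; 0.6 0 0 -3 0; 0.6 0 0 -2.5 0; 0.6 0 0 0 0; 0.6 0 0 0 0'; python3 go.py .5705 -.081 .2
```

```text
clock: 34.05
tcp_pos: [0.3938, 0.3354, 0.0849]
tcp_rot: [0.001, 0.105, 0.994, 0.001]
force: [0.7, -3.1, 6.4]
width: 0.686
gripper_force: 54.4
t 34.0 tcp [0.3938 0.3354 0.0849] phi 78.0 tilt [0.003 0.001] delta cm [-26.   -37.02 -11.5 ]
clock: 34.75
tcp_pos: [0.393, 0.3354, 0.1984]
tcp_rot: [0.0, 0.105, 0.995, 0.0]
force: [0.7, -0.2, -2.2]
width: 0.682
gripper_force: 54.5
t 34.8 tcp [0.393  0.3354 0.1984] phi 78.0 tilt [0.    0.001] delta cm [-26.03 -37.03  -0.18]
```

```bash
python3 -m handwheel '0.6 -0.9 -1.3 0 0; 0.6 -1.8 -2.6 0 0; 0.6 -2.4 -3.4 0 0; 0.6 -2.7 -3.8 0 0; 0.6 -2.7 -3.8 0 0; 0.6 -2.7 -3.8 0 0; 0.6 -2.7 -3.8 0 0; 0.6 -2.7 -3.8 0 0; 0.6 -2.5 -3.6 0 0; 0.6 -2.2 -3.1 0 0; 0.6 -1.6 -2.2 0 0; 0.6 -0.8 -1.2 0 0'; python3 -m handwheel '0.6 -0.3 -0.6 0 0; 0.6 0 0 0 0; 0.6 0 0 0 0; 0.6 0 0 0 0'; python3 go.py .571 -.081 .0975; python3 -m handwheel '0.6 0 0 3 0; 0.6 0 0 3 0; 0.6 0 0 2 0; 0.6 0 0 1 0; 0.6 0 0 0.5 0; 0.6 0 0 0 0; 0.6 0 0 0 0; 0.6 0 0 0 0';  python3 go.py .571 -.081 .0969
```

```text
clock: 35.95
tcp_pos: [0.568, -0.0773, 0.1962]
tcp_rot: [-0.002, 0.106, 0.994, -0.0]
force: [0.1, -0.1, -2.4]
width: 0.682
gripper_force: 54.6
clock: 36.35
tcp_pos: [0.5697, -0.0798, 0.1984]
tcp_rot: [-0.0, 0.104, 0.995, 0.0]
force: [-0.6, -0.8, -2.4]
width: 0.687
gripper_force: 54.6
t 36.4 tcp [ 0.5697 -0.0798  0.1984] phi 78.1 tilt [-0.  0.] delta cm [-0.15 -0.09 10.09]
clock: 37.15
tcp_pos: [0.5709, -0.081, 0.1046]
tcp_rot: [0.001, 0.105, 0.994, -0.0]
force: [0.4, 1.3, -1.4]
width: 0.687
gripper_force: 54.6
t 37.1 tcp [ 0.5709 -0.081   0.1046] phi 78.0 tilt [ 0.002 -0.   ] delta cm [-0.01 -0.    0.77]
```

```bash
python3 -m handwheel '0.6 0 0 0.4 0; 0.6 0 0 0.2 0; 0.6 0 0 0 0; 0.6 0 0 0 0'; python3 go.py .571 -.081 .0969
```

```text
clock: 37.55
tcp_pos: [0.5701, -0.0809, 0.0972]
tcp_rot: [-0.0, 0.105, 0.994, 0.0]
force: [-0.5, 1.0, -1.9]
width: 0.684
gripper_force: 54.6
t 37.5 tcp [ 0.5701 -0.0809  0.0972] phi 78.0 tilt [-0.  0.] delta cm [-0.09  0.01  0.03]
```

```bash
python3 -m handwheel '0.6 0 0 0.05 0; 0.6 0 0 0 0; 0.1 0 0 0 0; 0.1 0 0 0 0; 0.1 0 0 0 0; 0.1 0 0 -2 0; 0.1 0 0 -3.5 0; 0.1 0 0 -3 0; 0.1 0 0 -2 0; 0.1 0 0 0 0'; python3 go.py .4785 .3405 .2
```

```text
clock: 38.55
tcp_pos: [0.5717, -0.0811, 0.2053]
tcp_rot: [0.003, 0.105, 0.994, -0.0]
force: [-0.3, 0.2, -0.2]
width: 0.898
gripper_force: 0.0
t 38.5 tcp [ 0.5717 -0.0811  0.2053] phi 78.0 tilt [ 0.006 -0.001] delta cm [17.9  39.29  0.44]
```

```bash
python3 -m handwheel '0.1 0.7 1.5 0 0; 0.1 1.4 3 0 0; 0.1 1.8 4 0 0; 0.1 1.9 4.3 0 0; 0.1 1.9 4.3 0 0; 0.1 1.9 4.3 0 0; 0.1 1.9 4.3 0 0; 0.1 1.9 4.3 0 0; 0.1 1.8 4 0 0; 0.1 1.4 3 0 0; 0.1 0.7 1.6 0 0; 0.1 0.4 0.7 0 0'; python3 -m handwheel '0.1 0 0 0 0; 0.1 0 0 0 0; 0.1 0 0 0 0';python3 go.py .4785 .3405 .0835
```

```text
clock: 39.75
tcp_pos: [0.4775, 0.3417, 0.2003]
tcp_rot: [-0.001, 0.104, 0.995, -0.001]
force: [-0.4, -1.0, -0.3]
width: 0.895
gripper_force: 0.0
clock: 40.05
tcp_pos: [0.4793, 0.3391, 0.2018]
tcp_rot: [0.0, 0.106, 0.994, -0.0]
force: [1.1, 0.1, -0.9]
width: 0.903
gripper_force: 0.0
t 40.0 tcp [0.4793 0.3391 0.2018] phi 77.9 tilt [ 0. -0.] delta cm [ 0.11  0.13 11.83]
```

```bash
python3 -m handwheel '0.05 0.1 0.1 3 0; 0.05 0 0 4 0; 0.05 0 0 3 0; 0.05 0 0 1.8 0; 0.05 0 0 0 0; 0.6 0 0 0 0; 0.6 0 0 0 0; 0.6 0 0 0 0; 0.6 0 0 0 0; 0.6 0 0 0 0; 0.6 0 0 0 0; 0.6 0 0 0 0' 50; python3 go.py .5915 .0152 .2;  python3 -m handwheel '0.6 0 0 -1 0; 0.6 0 0 -2 0; 0.6 0 0 -3 0; 0.6 0 0 -3 0; 0.6 0 0 -2.5 0; 0.6 0 0 0 0; 0.6 0 0 0 0'; python3 go.py .5915 .0152 .2
```

```text
clock: 41.25
tcp_pos: [0.4791, 0.3417, 0.0855]
tcp_rot: [0.001, 0.105, 0.994, 0.001]
force: [0.1, -3.5, 6.2]
width: 0.699
gripper_force: 54.7
t 41.2 tcp [0.4791 0.3417 0.0855] phi 78.0 tilt [0.003 0.001] delta cm [-17.84 -29.57 -11.44]
clock: 41.95
tcp_pos: [0.478, 0.3417, 0.1984]
tcp_rot: [-0.0, 0.105, 0.995, 0.0]
force: [-0.4, -0.9, -4.3]
width: 0.696
gripper_force: 55.0
t 42.0 tcp [0.478  0.3417 0.1984] phi 78.0 tilt [0. 0.] delta cm [-17.9  -29.58  -0.17]
```

```bash
python3 -m handwheel '0.6 -0.7 -1.2 0 0; 0.6 -1.5 -2.4 0 0; 0.6 -2.2 -3.6 0 0; 0.6 -2.4 -4 0 0; 0.6 -2.4 -4 0 0; 0.6 -2.4 -4 0 0; 0.6 -2.4 -4 0 0; 0.6 -2.1 -3.4 0 0; 0.6 -1.2 -2 0 0; 0.6 -0.6 -1 0 0; 0.6 0 0 0 0; 0.6 0 0 0 0'; python3 go.py .5915 .0152 .0975; python3 -m handwheel '0.6 0 0 3 0; 0.6 0 0 3 0; 0.6 0 0 2 0; 0.6 0 0 1 0; 0.6 0 0 0.5 0; 0.6 0 0 0 0; 0.6 0 0 0 0; 0.6 0 0 0 0';  python3 go.py .5915 .0152 .0975
```

```text
clock: 43.15
tcp_pos: [0.5909, 0.0153, 0.198]
tcp_rot: [-0.001, 0.105, 0.995, 0.0]
force: [-0.3, 0.6, -2.8]
width: 0.697
gripper_force: 55.0
t 43.1 tcp [0.5909 0.0153 0.198 ] phi 78.0 tilt [-0.002  0.001] delta cm [-8.000e-02  1.000e-02  1.005e+01]
clock: 43.95
tcp_pos: [0.5922, 0.0149, 0.1051]
tcp_rot: [0.001, 0.105, 0.995, 0.0]
force: [-0.4, -0.3, -4.1]
width: 0.704
gripper_force: 55.2
t 44.0 tcp [0.5922 0.0149 0.1051] phi 78.0 tilt [0.002 0.   ] delta cm [0.08 0.02 0.76]
```

```bash
python3 -m handwheel '0.6 0 0 0.4 0; 0.6 0 0 0.2 0; 0.6 0 0 0 0; 0.6 0 0 0 0; 0.6 0 0 0 0'; python3 go.py .5915 .0152 .0975; python3 -m handwheel '0.6 0 0 0.05 0; 0.6 0 0 0 0; 0.1 0 0 0 0; 0.1 0 0 0 0; 0.1 0 0 0 0; 0.1 0 0 -2 0; 0.1 0 0 -3.5 0; 0.1 0 0 -3 0; 0.1 0 0 -2 0; 0.1 0 0 0 0'; python3 go.py .561 .348 .2
```

```text
clock: 44.45
tcp_pos: [0.5914, 0.0147, 0.0977]
tcp_rot: [-0.0, 0.105, 0.994, -0.0]
force: [0.3, -0.6, -3.6]
width: 0.702
gripper_force: 55.2
t 44.5 tcp [0.5914 0.0147 0.0977] phi 78.0 tilt [-0. -0.] delta cm [0.   0.05 0.02]
clock: 45.45
tcp_pos: [0.5931, 0.0148, 0.2059]
tcp_rot: [0.003, 0.105, 0.994, 0.0]
force: [1.1, 0.2, -0.5]
width: 0.906
gripper_force: 0.0
t 45.5 tcp [0.5931 0.0148 0.2059] phi 78.0 tilt [0.006 0.   ] delta cm [10.09 31.92  0.57]
```

```bash
python3 -m handwheel '0 0.6 2 0 0; 0 1.2 4 0 0; 0 1.4 4.6 0 0; 0 1.4 4.6 0 0; 0 1.4 4.6 0 0; 0 1.4 4.6 0 0; 0 1.4 4.2 0 0; 0 0.8 2.4 0 0; 0 0.3 0.9 0 0; 0 0 0 0 0; 0 0 0 0 0; 0 0 0 0 0'; python3 go.py .561 .348 .0815
```

```text
clock: 46.65
tcp_pos: [0.5615, 0.3459, 0.2023]
tcp_rot: [-0.0, 0.106, 0.994, -0.0]
force: [0.4, -0.2, 0.3]
width: 1.002
gripper_force: 0.0
t 46.6 tcp [0.5615 0.3459 0.2023] phi 77.9 tilt [-0. -0.] delta cm [ 0.1   0.2  12.08]
```

```bash
python3 -m handwheel '0 0 0.1 3 0; 0 0 0 4 0; 0 0 0 3 0; 0 0 0 2 0; 0 0 0 0 0; 0.6 0 0 0 0; 0.6 0 0 0 0; 0.6 0 0 0 0; 0.6 0 0 0 0; 0.6 0 0 0 0; 0.6 0 0 0 0; 0.6 0 0 0 0' 50; python3 go.py .6187 .1096 .2;  python3 -m handwheel '0.6 0 0 -1 0; 0.6 0 0 -2 0; 0.6 0 0 -3 0; 0.6 0 0 -3 0; 0.6 0 0 -2.5 0; 0.6 0 0 0 0; 0.6 0 0 0 0'; python3 go.py .6187 .1096 .2
```

```text
clock: 47.85
tcp_pos: [0.5626, 0.3487, 0.0845]
tcp_rot: [0.002, 0.105, 0.994, 0.001]
force: [1.4, -1.7, 7.1]
width: 0.748
gripper_force: 55.7
t 47.9 tcp [0.5626 0.3487 0.0845] phi 78.0 tilt [0.004 0.001] delta cm [-10.51 -22.19 -11.55]
clock: 48.55
tcp_pos: [0.5613, 0.3485, 0.197]
tcp_rot: [0.0, 0.105, 0.995, 0.0]
force: [-0.2, -0.1, -3.1]
width: 0.745
gripper_force: 55.7
t 48.5 tcp [0.5613 0.3485 0.197 ] phi 78.0 tilt [0. 0.] delta cm [-10.59 -22.17  -0.31]
```

```bash
python3 -m handwheel '0.6 -0.6 -1.2 0 0; 0.6 -1.2 -2.5 0 0; 0.6 -1.8 -3.7 0 0; 0.6 -2 -4.1 0 0; 0.6 -2 -4.1 0 0; 0.6 -1.7 -3.5 0 0; 0.6 -1 -2.1 0 0; 0.6 -0.3 -1 0 0; 0.6 0 0 0 0; 0.6 0 0 0 0; 0.6 0 0 0 0'; python3 go.py .6187 .1096 .0965; python3 -m handwheel '0.6 0 0 3 0; 0.6 0 0 3 0; 0.6 0 0 2 0; 0.6 0 0 1 0; 0.6 0 0 0.4 0; 0.6 0 0 0 0; 0.6 0 0 0 0; 0.6 0 0 0 0';  python3 go.py .6187 .1096 .0965
```

```text
clock: 49.65
tcp_pos: [0.6184, 0.1103, 0.1969]
tcp_rot: [-0.0, 0.104, 0.995, 0.0]
force: [-0.2, 0.5, -3.5]
width: 0.743
gripper_force: 55.9
t 49.6 tcp [0.6184 0.1103 0.1969] phi 78.1 tilt [-0.001  0.   ] delta cm [-0.05 -0.06 10.04]
clock: 50.45
tcp_pos: [0.6195, 0.1094, 0.1046]
tcp_rot: [0.001, 0.105, 0.995, 0.0]
force: [1.4, 0.7, -2.4]
width: 0.745
gripper_force: 55.9
t 50.5 tcp [0.6195 0.1094 0.1046] phi 78.0 tilt [0.002 0.   ] delta cm [0.09 0.01 0.81]
```

```bash
python3 -m handwheel '0.6 0 0 0.4 0; 0.6 0 0 0.25 0; 0.6 0 0 0 0; 0.6 0 0 0 0; 0.6 0 0 0 0'; python3 go.py .6187 .1096 .0965; python3 -m handwheel '0.6 0 0 0.05 0; 0.6 0 0 0 0; 0.1 0 0 0 0; 0.1 0 0 0 0; 0.1 0 0 0 0; 0.1 0 0 -2 0; 0.1 0 0 -3.5 0; 0.1 0 0 -4 0; 0.1 0 0 -4 0; 0.1 0 0 0 0; 0.1 0 0 0 0'; python3 -m handwheel '0.1 2 4 0 0; 0.1 2 4 0 0; 0.1 2 4 0 0; 0.1 2 4 0 0; 0.1 2 4 0 0; 0.1 2 4 0 0; 0.1 2 4 0 0; 0.1 0 0 0 0; 0.1 0 0 0 0; 0.1 0 0 0 0';  python3 - <<'E'
from plant import ctrl
import cv2,pickle
c=ctrl.capture("top");pickle.dump(c,open("top2.pkl","wb"));cv2.imwrite("pics/top2.png",c["color"][:,:,::-1])
E
```

```text
clock: 50.95
tcp_pos: [0.6187, 0.1091, 0.0967]
tcp_rot: [-0.0, 0.105, 0.994, -0.0]
force: [-0.5, 0.3, -3.4]
width: 0.742
gripper_force: 55.9
t 51.0 tcp [0.6187 0.1091 0.0967] phi 78.0 tilt [-0. -0.] delta cm [0.01 0.05 0.02]
clock: 52.05
tcp_pos: [0.6195, 0.1093, 0.2325]
tcp_rot: [0.001, 0.105, 0.994, 0.0]
force: [-0.5, -0.4, -0.4]
width: 0.898
gripper_force: 0.0
clock: 53.05
tcp_pos: [0.5402, 0.4111, 0.2301]
tcp_rot: [-0.001, 0.105, 0.994, -0.001]
force: [-0.4, -0.2, 0.6]
width: 0.903
gripper_force: 0.0
```

View pics/top2.png

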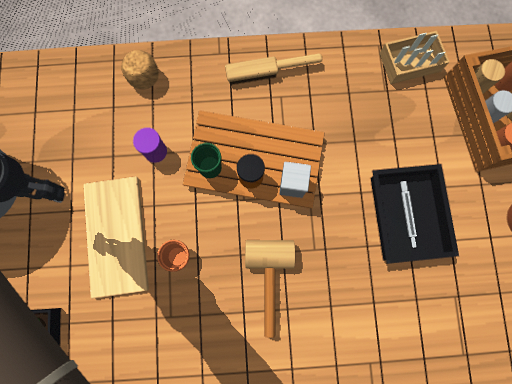

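All three stand on the riser at (206,159), (250,169) and (296,179), the widger is in the punnet, and the mallet and clay pot are unmoved. One numeric check, then I hand in.

```bash
python3 - <<'E'
from h import *
from plant import ctrl
R={}
for n in("top0","top2"):
    c=ld(n);h=cv2.cvtColor(c["color"],cv2.COLOR_RGB2HSV).astype(int);H,S,V=h[...,0],h[...,1],h[...,2]
    def cen(m,x0,y0,x1,y1):
        k=np.zeros(m.shape,bool);k[y0:y1,x0:x1]=1;p=contour(big(m&k));return plane(c,p,.12).mean(0)[:2]
    R[n]=np.array([cen((H>50)&(H<95)&(S>60),180,130,230,190),cen(V<60,230,145,268,190),cen((S<50)&(V>130),270,155,320,200)])
d=(R["top2"]-R["top0"])*1000;print(d.round(1))
if np.linalg.norm(d,axis=1).max()<9: print(ctrl.finish_job())
E
```

```text
[[ 1.9 -0.5]
 [-2.1 -4.8]
 [-2.3 -1.3]]
the job is handed in; nothing more can be done
None
```

The job is handed in at about 53 s: the widger lies flat in the punnet, and the pot, jar and tin stand back on the riser, each within about 5 mm of its start by the top camera; nothing was knocked over, and the mallet and clay pot look unmoved in the last picture.

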